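# Lock the winged safety cap onto the solvent pot

### The arm

A 6-joint arm with a two-finger parallel gripper is mounted at the origin on the work surface. World frame = base frame: x ahead of the robot, y to its left, z up, the work surface at z = 0. Lengths are in m, angles in rad, forces in N, time in s.
With the tool pointing down it reaches from about 0.35 to 0.925 m from the base axis. Payload 6.4 kg.
Tool frame: the origin (TCP) lies midway between the tips of the shut fingers; the grasp point (between the pads) lies 19 mm behind it; z points along the fingers, y is the line along which they close (so a half turn about z gives the same grasp; the last joint's range is limited). The gripper opens to 94 mm and grips with 3 to 60 N. Pads are 16 mm wide; open, the fingers measure 119 mm over their backs; the gripper's body (75 mm by 177 mm) begins 78 mm behind the grasp point.
Start: joints at [-1.351, 0.245, 1.558, -0, 1.339, -0.174], TCP at [0.249, -0.6, 0.178] pointing down, gripper open.
Joint ranges: [-3.13, 3.13], [-1.02, 2.26], [0.13, 2.54], [-0.95, 4.09], [0.21, 2.88], [-2.74, 2.74]. Speed limits (rad/s): [2.57, 2.57, 3.14, 3.14, 3.14, 3.14].

### API

Orientations are given as a 3x3 rotation matrix whose columns are the frame's x, y, z axes.
In Python, from workcell import sense, cams, sign_off gives the robot as it stands.
- The arm moves only by the tool play_rows, never from a script. Its argument "commands" is a list of rows, each a list of 5 numbers: the finger opening in mm, from 0 to 94, then the shift along the tool's x, y, z in units of 25 mm (1.0 is 25 mm), then the turn about the tool's z in units of 5 degrees (1.0 is 5 degrees). A call has 1 to 12 rows; each row shifts and turns the commanded pose from where the row before left it, along the tool's axes as they then stand; what a row does not reach is not made up. A row lasts 1/8 s, in which the tool goes at most 62.5 mm and 10.7 degrees, less where a joint would pass 70% of its speed; a pose out of reach is approached as far as the arm can. A call is refused whole if a number of a shift passes 1 or a number of a turn 1, either way. A call with a gripper value outside its range is refused whole. The fingers move at their own pace and stop on an object; the grip force is fixed at half the most. Time passes only in rows, so rows that do not move let the fingers close. It gives the time, the measured TCP pose, the force, the opening and the grip force at its end, in the units of the state.
- sense(): the state, without advancing time (a new reading comes with each control period).
- cams.camera(name): name is "scene" or "top" or "wrist"; returns (picture, depth): 384x512x3 uint8, red, green, blue; 384x512 float32, m along the optical axis (not along the pixel's ray), 0 where there is no reading.
- cams.calibration(name): a dict with "fx", "fy", "cx", "cy" (pixels), "T" (4x4, takes a point from camera to world coordinates); the wrist camera has in their place "tool_from_camera" (4x4, takes a point from camera to tool coordinates, whose origin is the TCP and whose axes are the flange's). Camera axes: x right, y up, looking along -z (the intrinsics and any distortion apply to the point x, -y, -z); pixel columns grow to the right and rows downward; lengths in m; the calibration is good to about 2 mm. A picture is of the moment at which its call begins: read the wrist's pose just before it. calibration takes no time and is no camera call.
- sign_off(): hands the job in; it is judged then, once.
The state is a dict: "t": time; "qpos": joint angles; "joint_velocities": joint speeds; "tau": joint torques, N m; "tcp_pos": TCP position; "tool_rot": TCP orientation; "force": force on the tool from outside, world axes, zero at the start; "moment": the same for the moment, N m; "grip_width": finger opening in m; "gripper_force": force on a finger pad.
Only numpy, scipy, OpenCV 4.12 (cv2) and the standard library are available. Lean on these libraries where they do the work, as an engineer would, in place of code of your own. Each camera call takes 0.05 s, during which the arm holds its last target. There are 200 camera calls.

### The job

Close the amber solvent pot on the dental bench: fit the winged cap over its collar with the cap's inner lugs through the collar's two gaps, push it down against the spring seal and, while pushing, turn it clockwise until it stops and springs up locked under the rim. Press and turn gently, without forcing the pot, then let go; leave the other things on the bench where they are.

Things in the scene. Friction and masses are not known exactly. Their poses are not given: they have to be found in the camera images.
- cap: White plastic cap, 65 mm diameter, loose, mouth down on the bench, told from the plain cap by the upright grip bar (wing) across its top. Origin: centre of the skirt's lower edge; z up. Top disc's upper face at z 19 mm; skirt inner radius 29 mm, inner ceiling at z 15 mm. A half turn about z changes nothing. About 60 g (40 to 85 g).
- cap_wing (a point): Middle of the cap's wing, 40 mm above the cap's origin, on its axis; axes as the cap's. The wing is 46 mm long along x, 14 mm wide along y, from z 19 to 43.5 mm above the cap's origin: grip it from above, fingers closing along the cap's y; fingertips may rest on the top disc.
- cap_lug (a point): Middle of one of the cap's two inner lugs, 25 mm from the axis along the cap's +x, 2 mm above its origin; the other is at -x, both in line with the wing. Each is 36 degrees wide, reaches in to radius 22 mm and is 4 mm high (z 0 to 4 mm).
- pot: Amber glass pot, 76 mm diameter, clamped to the bench by a 115 mm square steel foot 8 mm thick; it cannot move. Origin: centre of the foot's underside; z up. On its neck (radius 19.5 mm) sits a grey collar, its top 110 mm up. Anything over 50 N between cap and pot is forcing it.
- pot_mouth (a point): On the pot's axis in the plane of the collar's top, 110 mm above the bench; axes as the pot's. Height of the cap's origin against this point: 0 when its lugs stand on the rim lugs (missed the gaps); -4 mm in the gaps, resting on the seal; -12 mm or lower to turn under the teeth; -15 mm hard bottom; -8 mm when locked, 53 to 61 degrees clockwise from the gap.
- collar_gap (a point): In the top plane, 23 mm along the pot's +x: roughly the middle of one of two gaps, 50 degrees wide, between the collar's two rim lugs (out to radius 26.5 mm, 4 mm thick); the other is on the far side of the neck. The collar was pushed on by hand: both gaps may be up to 37 degrees off this axis either way, which this pose does not show. A cap lug drops in within about 7 degrees of the gap's middle.
- collar_tooth (a point): In the top plane, at 30 degrees clockwise (from above) of collar_gap's axis, radius 23 mm, roughly (moves with the gaps): a tooth under the rim lug beside each gap, 10 degrees wide, reaching 8 mm below the top plane. Behind it a pocket 44 degrees wide, its roof 4 mm below the plane, closed by a stop. Turning anticlockwise from a gap is blocked.
- seal_top (a point): Centre of the black seal disc's top as it stands unpressed, 11 mm above the collar's top; 31 mm diameter, it pushes the cap up with 1.2 N per mm: about 5 N with the cap locked, 10 N under the teeth, 13 N at the bottom. Let go at the stop, the cap springs up 4 mm or more into the pockets and is locked; let go under the teeth, it does not.
- plain_cap: White round cap without wing, 69 mm diameter, 22 mm high, of another jar; a bystander. Origin: centre of its underside.
- dropper: Small amber bottle with black cap, 42 mm diameter, 85 mm high; a bystander. Origin: centre of its underside.
- paste_jar: White jar with steel lid, 54 mm diameter, 45 mm high; a bystander. Origin: centre of its underside.
- cast: Plaster model of a jaw with teeth, 55 by 65 by 37 mm; a bystander. Origin: centre of its underside.
- bowl: Black rubber mixing bowl, 104 mm across the rim, 50 mm high; a bystander. Origin: centre of its underside.
- spatula: Mixing spatula with wooden handle, 170 mm long, lying flat; a bystander. Origin: on its underside near the middle.
There are look-alikes about, which are no part of the job. Leave any red look-alike of the pot alone.

How it is judged:
On the way, in this order (a step that is already met when the one before it is completed fails the run):
1. the cap's lugs have dropped into the collar's gaps (horizontal distance between cap and pot_mouth below 0.005 m and z of cap in the frame of pot_mouth below -0.0025 m and angle between the x axis of cap and the x axis of pot, either way round below 0.95 rad), for 0.05 s.
2. the cap is pressed down far enough to turn under the teeth (z of cap in the frame of pot_mouth below -0.011 m), for 0.05 s.
At the end, for the whole second after the job is handed in: The cap is locked on the pot: its origin 8 mm (6.2 to 9.8) below the mouth plane, sprung up against the rim, within 4 mm of the pot's axis, tilted less than 0.07 rad, its wing turned at least 0.2 rad from the pot's x axis, at rest (z of cap in the frame of pot_mouth between -0.0098 and -0.0062 m and horizontal distance between cap and pot_mouth below 0.004 m and angle between cap's own z axis and vertical below 0.07 rad and angle between the x axis of cap and the x axis of pot, either way round above 0.2 rad and linear speed of cap below 0.02 m/s and angular speed of cap below 0.2 rad/s); the robot touches nothing.
It fails at once if the cap is forced: more than 50 N between cap and pot (contact force between cap and pot above 50 N).
It fails at once if a bystander is moved more than 30 mm (distance of any of plain_cap, dropper, paste_jar, cast, bowl, spatula from where it was at the start of the episode above 0.03 m).
It also fails if it takes over 72 s, if anything falls off the work surface, if the arm or the gripper's body presses on something with over 40 N, if the wrist force passes 120 N, or if a joint passes its speed limit or range.

## Working session

There is one attempt and no reset: what is moved stays moved. The work goes in short steps, Python scripts to look and compute and a tool call to move; the robot and the scene stay as the last step left them, time stands still between calls to the robot, and variables do not carry over. Pictures are saved under pics/ and viewed, at most 10 in all, crops included, and the job is handed in when it is done.

Besides the shell and the picture viewer there is one more tool, called by a JSON object that holds its "api" and its "payload". play_rows: Moves the arm, as the interface text tells. Its arguments: {"type":"object","properties":{"commands":{"type":"array","items":{"type":"array","items":{"type":"number"}}}},"required":["commands"]}

```bash
mkdir -p pics; cat > h.py <<'E'
import numpy as np, cv2
from workcell import sense, cams, sign_off
def grab(n):
    s=sense(); im,d=cams.camera(n); c=cams.calibration(n)
    if n=="wrist":
        T=np.eye(4);T[:3,:3]=s["tool_rot"];T[:3,3]=s["tcp_pos"]; T=T@np.array(c["tool_from_camera"])
    else: T=np.array(c["T"])
    return im,d,c,T
def world(d,c,T):
    v,u=np.mgrid[:d.shape[0],:d.shape[1]]
    P=np.stack([(u-c["cx"])/c["fx"]*d,-(v-c["cy"])/c["fy"]*d,-d],-1)
    return P@T[:3,:3].T+T[:3,3]
def ray(u,v,c,T,z):
    r=T[:3,:3]@np.array([(u-c["cx"])/c["fx"],-(v-c["cy"])/c["fy"],-1]); return T[:3,3]+r*(z-T[2,3])/r[2]
E
python3 - <<'E'
from h import *
print(sense())
o=[]
for n in("scene","top"):
    im,d,c,T=grab(n); print(n,c.keys(),c["fx"],T.round(3).tolist()); np.savez(n,im=im,d=d); o.append(im)
cv2.imwrite("pics/a.png",cv2.resize(np.vstack(o)[...,::-1],None,fx=.78,fy=.78))
cv2.imwrite("pics/b.png",cv2.resize(o[1][...,::-1],(800,600)))
E
```

```text
{'t': 0.0, 'qpos': array([-1.35110722e+00,  2.45793142e-01,  1.55900373e+00,  4.36701924e-05,
        1.33870071e+00, -1.74139023e-01]), 'joint_velocities': array([ 0.0015919 , -0.00098143,  0.00114774, -0.00081333,  0.00065319,
       -0.00035223]), 'tau': array([ 2.35584237e-03, -4.15832627e+01, -3.14599979e+01,  6.86111930e-02,
        3.31973133e-02, -1.44372948e-04]), 'tcp_pos': array([ 0.24927277, -0.59959981,  0.17736433]), 'tool_rot': array([[ 9.23450816e-01,  3.83716629e-01, -3.73656543e-04],
       [ 3.83716631e-01, -9.23449000e-01,  1.86840784e-03],
       [ 3.71886397e-04, -1.86876097e-03, -9.99998185e-01]]), 'force': array([-0.46947481,  0.06516996, -0.12759956]), 'moment': array([-0.00112346, -0.03169353, -0.0058432 ]), 'gripper_force': 0.0, 'grip_width': 0.09398945839765661}
scene dict_keys(['fx', 'fy', 'cx', 'cy', 'T']) 379.49991732285406 [[0.769, -0.365, 0.524, 1.003], [0.639, 0.44, -0.631, -0.598], [-0.0, 0.82, 0.572, 0.672], [0.0, 0.0, 0.0, 1.0]]
top dict_keys(['fx', 'fy', 'cx', 'cy', 'T']) 452.5555547413932 [[-0.001, 0.998, -0.059, 0.4], [-1.0, -0.001, 0.009, 0.022], [0.009, 0.059, 0.998, 1.25], [0.0, 0.0, 0.0, 1.0]]
```

View pics/a.png

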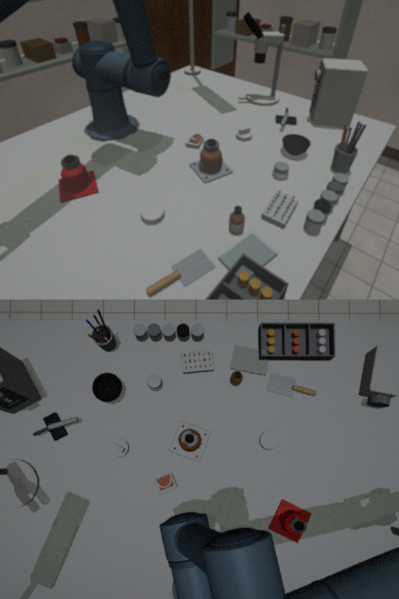

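View pics/b.png

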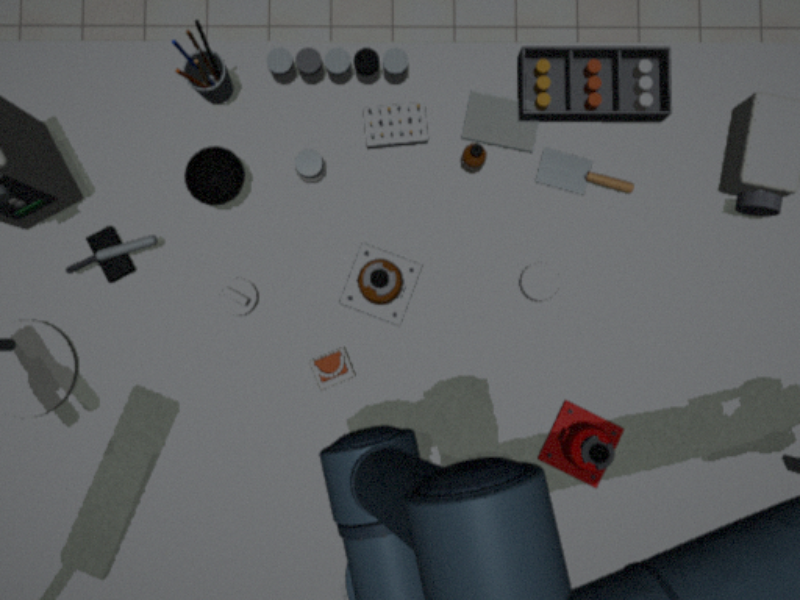

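The top view (800 px) shows two white caps. The one at (240,297) has a bar across it, so it should be the winged cap; the one at (539,281) is plain. The amber pot on the steel foot is at (380,281), and its red look-alike is at (582,443). Next I'll confirm with an enlarged crop and take measurements.

```bash
python3 - <<'E'
from h import *
z=np.load("top.npz"); im,d=z["im"],z["d"]; c=cams.calibration("top"); T=np.array(c["T"]); W=world(d,c,T)
print("table z",np.median(W[200:240,300:330,2]))
def blob(m):
    n,l,s,ce=cv2.connectedComponentsWithStats(m.astype(np.uint8)); k=1+s[1:,4].argmax(); return l==k
# wing
w=np.zeros(d.shape,bool); w[165:215,130:185]=1
m=blob(w&(W[...,2]>.03)); P=W[m]; e,V=np.linalg.eigh(np.cov(P[:,:2].T)); print("wing",m.sum(),P.mean(0),P.max(0),e**.5,V[:,1],np.degrees(np.arctan2(V[1,1],V[0,1])))
m=blob(w&(W[...,2]>.010)); P=W[m]; print("cap",m.sum(),cv2.minEnclosingCircle(P[:,:2].astype(np.float32)))
w[:]=0; w[145:220,205:285]=1
for lo,hi in((.114,.13),(.100,.114),(.06,.114)):
    m=w&(W[...,2]>lo)&(W[...,2]<hi); P=W[m]; print("pot",lo,m.sum(),P.mean(0),P.max(0),cv2.minEnclosingCircle(P[:,:2].astype(np.float32)))
# foot
g=blob(w&(W[...,2]>.004)); r=cv2.minAreaRect(W[g][:,:2].astype(np.float32)); print("foot",r)
a=cv2.resize(im[160:220,120:190],(560,480),interpolation=3); b=cv2.resize(im[140:220,205:285],(480,480),interpolation=3)
s=np.hstack([a,b])[...,::-1].astype(float)*1.6
cv2.imwrite("pics/c.png",cv2.resize(s.clip(0,255).astype(np.uint8),(800,370)))
E
```

```text
table z 0.0002541796239927674
wing 98 [0.48183966 0.29051208 0.05579765] [0.49814002 0.3161267  1.24995368] [0.00471891 0.03168515] [0.324529   0.94587575] 71.06295768081668
cap 464 ((0.44722962379455566, 0.17366059124469757), 0.15890495479106903)
pot 0.114 127 [0.50576297 0.0465268  0.12062051] [0.52505016 0.06314    0.12754331] ((0.5053768157958984, 0.04620477184653282), 0.025980539619922638)
pot 0.1 179 [0.50476062 0.04613736 0.11001526] [0.53081563 0.07091922 0.11397567] ((0.5059058666229248, 0.04629683494567871), 0.026556724682450294)
pot 0.06 528 [0.50298822 0.04598057 0.08802126] [0.54362055 0.08323239 0.11397567] ((0.5062859654426575, 0.04663410782814026), 0.037942416965961456)
foot ((0.4922632575035095, 0.05143820494413376), (0.11934870481491089, 0.15308046340942383), 69.64002227783203)
```

View pics/c.png

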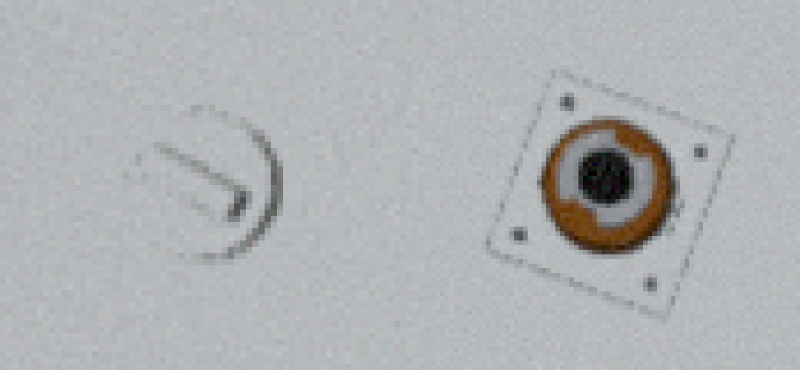

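The crop confirms it. The left object is the winged cap, with the wing running from (160,150) to (240,205). The right object is the amber pot with its grey collar, whose gaps are near (630,140) and (580,210). I'll move above the pot for a close wrist view.

{"api": "play_rows", "payload": {"commands": [[94,0.5,-0.5,-1,0],[94,1,-1,-1,0],[94,1,-1,-1,0],[94,1,-1,-1,0],[94,1,-1,-1,0],[94,1,-1,0,0],[94,1,-1,0,0],[94,1,-1,0,0],[94,1,-1,0,0],[94,1,-1,0,0],[94,1,-1,0,0],[94,1,-1,0,0]]}}

```text
t: 1.6
tcp_pos: [0.4047, -0.2232, 0.303]
tool_rot: [[0.924, 0.384, -0.0], [0.384, -0.924, 0.0], [-0.0, -0.001, -1.0]]
force: [-0.3, -0.3, -0.0]
grip_width: 0.0935
gripper_force: 0.0
```

```bash
python3 -c "
from h import *
c=cams.calibration('wrist');print(c)"
```

```text
{'fx': 303.6663377866255, 'fy': 303.6663377866255, 'cx': 254.38417639177322, 'cy': 190.20653270991122, 'tool_from_camera': array([[ 1.36739914e-04,  9.62128552e-01,  2.72596094e-01,
         7.82381992e-02],
       [ 9.99999711e-01,  7.22426966e-05, -7.56601579e-04,
         7.84100144e-04],
       [-7.47641058e-04,  2.72596119e-01, -9.62128264e-01,
        -2.06022766e-01],
       [ 0.00000000e+00,  0.00000000e+00,  0.00000000e+00,
         1.00000000e+00]])}
```

{"api": "play_rows", "payload": {"commands": [[94,1,-1,0,0],[94,1,-1,0,0],[94,1,-1,0,0],[94,1,-1,0,0],[94,1,-1,0,0],[94,1,-1,0,0],[94,1,-1,0,0],[94,1,-1,0.8,0],[94,0.3,-0.3,0.8,0],[94,0,0,0.4,0],[94,0,0,0,0],[94,0,0,0,0]]}}

```text
t: 3.1
tcp_pos: [0.5169, 0.0462, 0.2544]
tool_rot: [[0.924, 0.383, 0.001], [0.383, -0.924, -0.0], [0.001, 0.001, -1.0]]
force: [0.7, -0.5, -0.2]
grip_width: 0.0944
gripper_force: 0.0
```

```bash
python3 - <<'E'
from h import *
im,d,c,T=grab("wrist"); np.savez("w1",im=im,d=d,T=T); W=world(d,c,T)
for lo,hi in((.119,.13),(.107,.112),(.085,.113),(.004,.012)):
    m=(W[...,2]>lo)&(W[...,2]<hi); v,u=np.where(m); P=W[m]; print(lo,m.sum(),u.mean(),v.mean(),P.mean(0),cv2.minEnclosingCircle(P[:,:2].astype(np.float32)),cv2.minAreaRect(P[:,:2].astype(np.float32)))
cv2.imwrite("pics/d.png",im[...,::-1])
E
```

```text
0.119 509 251.18467583497053 183.46954813359528 [0.50690764 0.04475211 0.12068417] ((0.5067943930625916, 0.044732145965099335), 0.015280785039067268) ((0.506729006767273, 0.044299736618995667), (0.029877997934818268, 0.028967730700969696), 21.94184112548828)
0.107 796 251.18090452261308 179.94849246231155 [0.50818168 0.04533516 0.10993626] ((0.5065249800682068, 0.04436963051557541), 0.026788435876369476) ((0.5065801739692688, 0.044367559254169464), (0.053060244768857956, 0.047080568969249725), 52.91411209106445)
0.085 1033 276.2516940948693 163.98257502420137 [0.5356511  0.02562357 0.1055432 ] ((0.6074110865592957, -0.03578929603099823), 0.15304900705814362) ((0.6141585111618042, -0.025270886719226837), (0.05301494896411896, 0.305743545293808), 57.03761291503906)
0.004 7998 340.9209802450613 156.7575643910978 [ 0.54454998 -0.07369563  0.00903152] ((0.4361637830734253, -0.04276551306247711), 0.42732328176498413) ((0.44514259696006775, -0.06645900011062622), (0.6424264907836914, 0.6212741136550903), 22.4315242767334)
```

View pics/d.png

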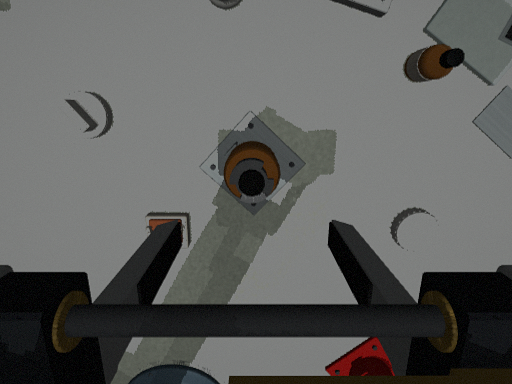

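The wrist view shows the collar and seal at (251,180) and the winged cap at (92,113). The plain cap is at (413,228). Next I'll sample colour and height around the collar rim to find the gaps, and measure the cap as well.

```bash
cat > m.py <<'E'
from h import *
def gaps(im,d,c,T,C):
    az=np.radians(np.arange(0,360,2)); L=[]
    inv=np.linalg.inv(T)
    def samp(A,r):
        P=np.stack([C[0]+r*np.cos(az),C[1]+r*np.sin(az),0*az+.11,0*az+1],-1)@inv.T
        u=c["cx"]-c["fx"]*P[:,0]/P[:,2]; v=c["cy"]+c["fy"]*P[:,1]/P[:,2]
        return cv2.remap(A,u.astype(np.float32),v.astype(np.float32),1 if A.ndim==3 else 0).squeeze()
    Z=world(d,c,T)[...,2].astype(np.float32)
    hz=np.mean([samp(Z,r)<.1075 for r in(.0225,.0235,.0245,.0255)],0)
    col=np.mean([samp(im,r).astype(float) for r in(.0225,.0235,.0245,.0255)],0)
    sat=(col[:,0]-col[:,2])/(col.sum(1)+1)
    for nm,a in(("depth",hz),("colour",np.clip(sat-.05,0,None))):
        s=(a*np.exp(2j*az)).sum(); print(nm,"gap axis deg",np.degrees(np.angle(s))/2,abs(s)/a.sum())
    print("hz",''.join(str(min(9,int(x*9))) for x in hz)); print("col",''.join(str(int(np.clip(x*20,0,9))) for x in sat))
def capm(W,near):
    m=(W[...,2]>.03)&(W[...,2]<.06)&(np.hypot(W[...,0]-near[0],W[...,1]-near[1])<.06)
    t=m&(W[...,2]>.040); P=W[t]; r=cv2.minAreaRect(P[:,:2].astype(np.float32)); e,V=np.linalg.eigh(np.cov(P[:,:2].T))
    print("wing top",t.sum(),P.mean(0),r,"axis",np.degrees(np.arctan2(V[1,1],V[0,1])))
    k=(W[...,2]>.015)&(W[...,2]<.022)&(np.hypot(W[...,0]-near[0],W[...,1]-near[1])<.06); P=W[k]
    print("disc",k.sum(),cv2.minEnclosingCircle(P[:,:2].astype(np.float32)))
E
python3 - <<'E'
from m import *
z=np.load("w1.npz"); c=cams.calibration("wrist"); gaps(z["im"],z["d"],c,z["T"],(.5067,.0446)); W=world(z["d"],c,z["T"]); capm(W,(.482,.285))
t=np.load("top.npz"); c=cams.calibration("top");T=np.array(c["T"]); gaps(t["im"],t["d"],c,T,(.5058,.0465)); capm(world(t["d"],c,T),(.482,.285))
E
```

```text
depth gap axis deg -34.71965491615177 0.8777141967252744
colour gap axis deg -36.265590723378516 0.9000796427502513
hz 000000022000000000000000000000000000000000000000000000000000069999999999999999999999620000000000000000000000000000000000000000000000000000000000000000099999999999999999699999600000
col 000000000000000000000000000000000000000000000000000000000001378888888888888878776541000000000000000000000000000000000000000000000000000000000000000000036888878888888888888888510000
wing top 383 [0.48385633 0.29178658 0.04293626] ((0.4835664927959442, 0.29244130849838257), (0.045840416103601456, 0.014472470618784428), 61.3322868347168) axis 62.14233747992854
disc 1141 ((0.4833778440952301, 0.2925920784473419), 0.0331079475581646)
depth gap axis deg -38.54995035033368 0.7693124097806299
colour gap axis deg -35.40513565428074 0.909954242290336
hz 000000000000000000000000000000000000004420000000000000002200469999999999999999999999000000000000220000000000220000000000000000000200000000296620000022249999999999999999999999600000
col 000000000000000000000000000000000000000000000000000000000000123467777777788887765542100000000000000000000000000000000000000000000000000000000000000012345667799998778899988776310000
wing top 87 [0.48308063 0.2941011  0.04422762] ((0.4831579029560089, 0.2942679226398468), (0.04488537460565567, 0.01370755210518837), 60.8360481262207) axis 61.864310652982226
disc 279 ((0.48317572474479675, 0.2947300374507904), 0.03268180787563324)
```

The gap axis is at about -35.5° (or 144.5°), with the pot axis at (0.5066, 0.0446). The cap is at (0.4835, 0.292), with its wing at 62°. I'll go over the cap and turn the tool to line up with it.

{"api": "play_rows", "payload": {"commands": [[94,0.25,-0.96,0,0],[94,0.25,-0.96,0,0],[94,0.25,-0.96,0,0],[94,0.25,-0.96,0,0],[94,0.25,-0.96,0,0],[94,0.25,-0.96,0,0],[94,0.25,-0.96,0.5,0],[94,0.25,-0.96,1,0],[94,0.25,-0.96,1,0],[94,0.28,-0.96,1,0],[94,0,0,0,-1],[94,0,0,0,-1]]}}

```text
t: 4.65
tcp_pos: [0.4833, 0.2928, 0.1664]
tool_rot: [[0.841, 0.541, 0.001], [0.541, -0.841, 0.0], [0.001, 0.0, -1.0]]
force: [0.0, 0.3, 0.0]
grip_width: 0.0938
gripper_force: 0.0
```

{"api": "play_rows", "payload": {"commands": [[94,0,0,0,-1],[94,0,0,0,-1],[94,0,0,0,-1],[94,0,0,0,-1],[94,0,0,0,-1],[94,0,0,0,-0.9],[94,0,0,0,0],[94,0,0,0,0]]}}

```text
t: 5.65
tcp_pos: [0.4833, 0.2926, 0.1664]
tool_rot: [[0.47, 0.883, 0.001], [0.883, -0.47, 0.0], [0.001, 0.001, -1.0]]
force: [-0.3, 0.4, 0.1]
grip_width: 0.0944
gripper_force: 0.0
```

```bash
python3 - <<'E'
from m import *
s=sense(); R=s["tool_rot"]; print(s["tcp_pos"],np.degrees(np.arctan2(R[1,0],R[0,0])),s["qpos"])
im,d,c,T=grab("wrist"); capm(world(d,c,T),(.4835,.292))
E
```

```text
[0.48327475 0.29256619 0.16641146] 61.97832086662716 [3.43704461e-01 5.79417577e-02 1.78970756e+00 7.60527442e-06
 1.29315745e+00 8.32773095e-01]
wing top 477 [0.48414129 0.29380392 0.0433429 ] ((0.4839560389518738, 0.2933480143547058), (0.04477231204509735, 0.012480238452553749), 61.94773864746094) axis 62.04306330417041
disc 1769 ((0.48375701904296875, 0.29327666759490967), 0.032666221261024475)
```

{"api": "play_rows", "payload": {"commands": [[94,0.03,0,1,0],[94,0,0,1,0],[94,0,0,1,0],[94,0,0,1,0],[94,0,0,0.8,0],[94,0,0,0.6,0],[94,0,0,0.42,0],[94,0,0,0,0],[10,0,0,0,0],[10,0,0,0,0],[10,0,0,0,0],[10,0,0,0,0]]}}

```text
t: 7.2
tcp_pos: [0.4834, 0.2934, 0.0207]
tool_rot: [[0.468, 0.883, 0.0], [0.883, -0.468, 0.0], [0.0, 0.0, -1.0]]
force: [0.2, 0.2, 0.2]
grip_width: 0.0575
gripper_force: 0.0
```

{"api": "play_rows", "payload": {"commands": [[10,0,0,0,0],[10,0,0,0,0],[10,0,0,0,0],[10,0,0,0,0]]}}

```text
t: 7.7
tcp_pos: [0.4833, 0.2933, 0.0205]
tool_rot: [[0.469, 0.883, -0.0], [0.883, -0.469, 0.0], [-0.0, -0.0, -1.0]]
force: [-0.0, -0.4, 0.0]
grip_width: 0.0174
gripper_force: 0.0
```

{"api": "play_rows", "payload": {"commands": [[0,0,0,0,0],[0,0,0,0,0],[0,0,0,0,0],[0,0,0,0,0],[0,0,0,-0.2,0],[0,0,0,-0.6,0],[0,0,0,-1,0],[0,0,0,-1,0],[0,0,0,-1,0],[0,0,0,-1,0],[0,0,0,-1,0],[0,0,0,-0.6,0]]}}

```text
t: 9.2
tcp_pos: [0.484, 0.2937, 0.1831]
tool_rot: [[0.468, 0.883, 0.003], [0.883, -0.468, 0.001], [0.002, 0.002, -1.0]]
force: [-0.6, 0.7, 0.2]
grip_width: -0.0001
gripper_force: 0.0
```

The fingers closed fully, so the grasp missed. I'll look at what happened.

```bash
python3 - <<'E'
from m import *
s=sense(); print(s["grip_width"],s["gripper_force"],s["tcp_pos"])
im,d,c,T=grab("wrist"); W=world(d,c,T); np.savez("w2",im=im,d=d,T=T)
try: capm(W,(.4835,.292))
except Exception as e: print(e)
im2,d2,c2,T2=grab("scene")
cv2.imwrite("pics/e.png",np.hstack([cv2.resize(im,(400,300)),cv2.resize(im2,(400,300))])[...,::-1])
E
```

```text
-5.455972120804633e-05 0.0 [0.48401884 0.29365353 0.18310258]
wing top 453 [0.48436149 0.29363305 0.04328254] ((0.48402532935142517, 0.2925788462162018), (0.0459270253777504, 0.013010399416089058), 61.82119369506836) axis 61.35433193487354
disc 1614 ((0.4835677444934845, 0.29301199316978455), 0.032709650695323944)
```

View pics/e.png

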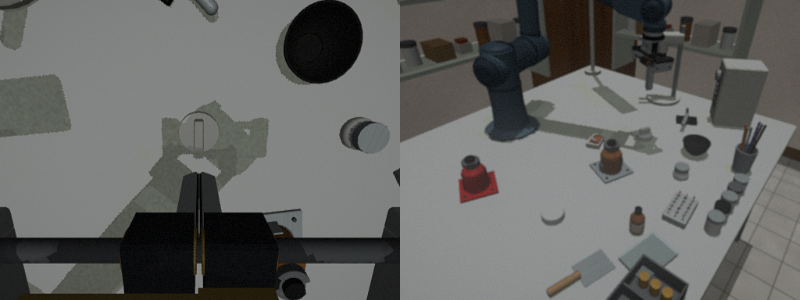

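The wrist view (left half) shows the cap still in place at (199,132), directly in line with the closed fingers at (200,200). I'll reopen, descend and watch the fingers as they close.

{"api": "play_rows", "payload": {"commands": [[94,0,0,0,0],[94,0,0,0,0],[94,0,0,0,0],[94,0,0,0,0],[94,0,0,1,0],[94,0,0,1,0],[94,0,0,1,0],[94,0,0,1,0],[94,0,0,1,0],[94,0,0,0.6,0],[94,0,0,0.4,0],[94,0,0,0.35,0]]}}

```text
t: 10.8
tcp_pos: [0.4838, 0.2935, 0.0218]
tool_rot: [[0.468, 0.883, 0.001], [0.883, -0.468, 0.0], [0.001, 0.001, -1.0]]
force: [-1.4, 0.5, 1.5]
grip_width: 0.0939
gripper_force: 0.0
```

{"api": "play_rows", "payload": {"commands": [[0,0,0,0.1,0],[0,0,0,0,0],[0,0,0,0,0],[0,0,0,0,0],[0,0,0,0,0],[0,0,0,0,0],[0,0,0,0,0],[0,0,0,0,0],[0,0,0,0,0],[0,0,0,0,0]]}}

```text
t: 12.05
tcp_pos: [0.4833, 0.2933, 0.0192]
tool_rot: [[0.468, 0.883, -0.0], [0.883, -0.468, -0.0], [-0.0, -0.0, -1.0]]
force: [-0.4, -0.3, -0.3]
grip_width: 0.0008
gripper_force: 0.0
```

```bash
python3 - <<'E'
from m import *
s=sense(); print(s["grip_width"],s["gripper_force"],s["tcp_pos"])
im,d,c,T=grab("wrist"); np.savez("w3",im=im,d=d,T=T)
im2,d2,c2,T2=grab("scene")
p=np.linalg.inv(T2)@np.array([.4835,.2935,.03,1]); u=int(c2["cx"]-c2["fx"]*p[0]/p[2]); v=int(c2["cy"]+c2["fy"]*p[1]/p[2]); print(u,v)
cr=cv2.resize(im2[v-50:v+25,u-50:u+50],(400,300),interpolation=3)
cv2.imwrite("pics/f.png",np.hstack([cv2.resize(im,(400,300)),cr])[...,::-1])
E
```

```text
0.0007720084915584588 0.0 [0.48325049 0.29334425 0.0191892 ]
312 167
```

View pics/f.png

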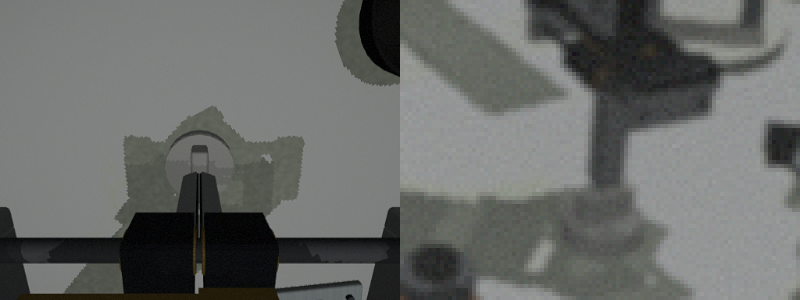

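```bash
python3 - <<'E'
from h import *
z=np.load("w3.npz"); w=np.load("w2.npz")
a=z["im"][150:290,200:310]; b=w["im"][150:290,200:310]
s=cv2.resize(np.hstack([a,b]),(800,509),interpolation=3)[...,::-1].astype(float)*1.8
cv2.imwrite("pics/g.png",s.clip(0,255).astype(np.uint8))
c=cams.calibration("wrist"); Ti=np.linalg.inv(np.array(c["tool_from_camera"]))
for n in((0,0,0),(0,0,-.019),(.008,.007,-.024),(.023,.007,-.024),(-.023,.007,-.024)):
    p=Ti@np.array([*n,1]); print(n,c["cx"]-c["fx"]*p[0]/p[2],c["cy"]+c["fy"]*p[1]/p[2],-p[2])
d=z["d"]; print(d[190:260:6,254].round(3), d[190:260:6,244].round(3))
E
```

```text
(0, 0, 0) 254.3299316684996 216.18654541457104 0.21946670178894703
(0, 0, -0.019) 254.31823458677752 226.36963916764995 0.20118721163591952
(0.008, 0.007, -0.024) 265.26185329071666 217.77146064847852 0.19419330830306036
(0.023, 0.007, -0.024) 265.4992577387735 195.31254667748104 0.19010171465770512
(-0.023, 0.007, -0.024) 264.8015964202251 261.31263918804683 0.20264926850346127
[0.201 0.189 0.192 0.193 0.193 0.194 0.196 0.196 0.198 0.199 0.201 0.201] [0.213 0.217 0.217 0.218 0.219 0.22  0.179 0.173 0.164 0.159 0.151 0.145]
```

View pics/g.png

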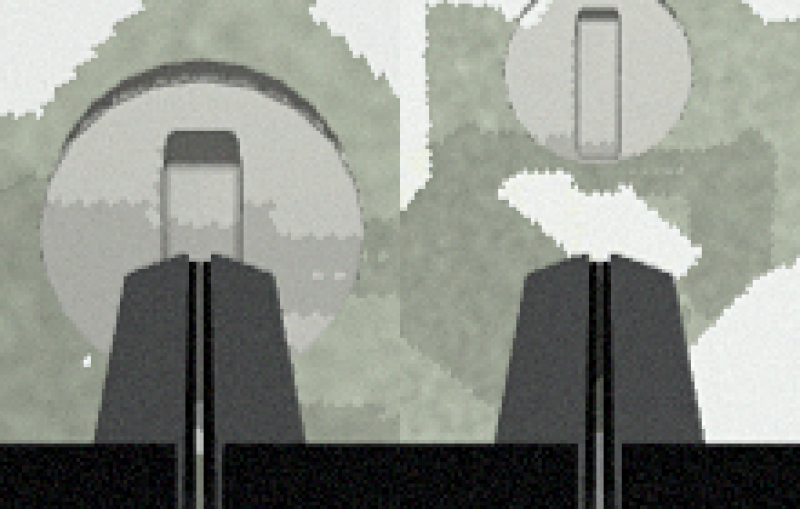

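The left panel shows the fingers ending above the wing instead of around it. The depth says the tips sit well behind the stated TCP, so I'll check that with both cameras.

```bash
python3 - <<'E'
from h import *
c=cams.calibration("wrist"); A=np.array(c["tool_from_camera"])
for n in("w1","w2","w3"):
    z=np.load(n+".npz"); P=world(z["d"],c,A); m=(z["d"]>.05)&(np.abs(P[...,0])<.02)&(np.abs(P[...,1])<.07)&(z["d"]<.187)
    q=P[m]; q=q[q[:,2]>np.percentile(q[:,2],92)]; print(n,m.sum(),q[:,2].max(),np.percentile(q[:,2],50),q.min(0),q.max(0))
s=sense(); im,d,c,T=grab("scene"); W=world(d,c,T); t=s["tcp_pos"]
m=(np.hypot(W[...,0]-t[0],W[...,1]-t[1])<.025)&(W[...,2]>0.015)
dark=m&(im.max(2)<75); zz=np.sort(W[dark][:,2]); print("scene dark z",zz[:15].round(4)); print("light top",np.sort(W[m&(im.max(2)>=75)][:,2])[-15:].round(4))
E
```

```text
w1 17203 -0.03131495532522488 -0.04613962886718556 [-0.00980871 -0.05869652 -0.05720181] [ 0.00873495  0.05885127 -0.03131496]
w2 8256 -0.03157379745890079 -0.04471998719783227 [ 0.00578442 -0.01221887 -0.054935  ] [ 0.00868692  0.01240381 -0.0315738 ]
w3 8193 -0.031639843603744194 -0.04523321244581016 [ 0.00590346 -0.0123155  -0.05563995] [ 0.00871775  0.0124852  -0.03163984]
scene dark z [0.0556 0.0561 0.0567 0.0583 0.0584 0.0587 0.0594 0.0599 0.0599 0.0601
 0.0611 0.0622 0.0624 0.0627 0.0629]
light top [0.3651 0.3652 0.3652 0.3653 0.3654 0.3654 0.3654 0.3655 0.3655 0.3656
 0.3656 0.3656 0.3659 0.366  0.3662]
```

```bash
python3 - <<'E'
from h import *
c=cams.calibration("wrist"); A=np.array(c["tool_from_camera"])
z=np.load("w1.npz"); P=world(z["d"],c,A); m=(z["d"]>.05)&(np.abs(P[...,0])<.02)&(np.abs(P[...,1])<.08)&(P[...,2]<.03)
q=P[m]; print(np.sort(q[:,2])[-12:].round(4)); k=q[:,2]>-.036; print(q[k].min(0),q[k].max(0),k.sum())
E
```

```text
[-0.0273 -0.0272 -0.0272 -0.0272 -0.0269 -0.0269 -0.0269 -0.0268 -0.0268
 -0.0267 -0.0267 -0.0267]
[-0.00971314 -0.0569047  -0.03599689] [ 0.00869925  0.05846508 -0.02666967] 339
```

All the views agree that the real fingertips sit about 27 mm behind the reported TCP. The tips were therefore at about 46 mm, just above the 43.5 mm wing. I'll open to 36 mm, go lower in small steps and watch the force.

{"api": "play_rows", "payload": {"commands": [[36,0,0,-0.4,0],[36,0,0,0,0],[36,0,0,0,0],[36,0,0,0,0],[36,0,0,0.5,0],[36,0,0,0.5,0],[36,0,0,0.2,0],[36,0,0,0,0]]}}

```text
t: 13.2
tcp_pos: [0.4827, 0.2931, -0.0017]
tool_rot: [[0.469, 0.883, -0.002], [0.883, -0.469, -0.001], [-0.001, -0.001, -1.0]]
force: [0.0, 0.6, -0.6]
grip_width: 0.0364
gripper_force: 0.0
```

{"api": "play_rows", "payload": {"commands": [[36,0,0,0.1,0],[36,0,0,0.04,0],[36,0,0,0,0],[36,0,0,0,0]]}}

```text
t: 13.7
tcp_pos: [0.4834, 0.2934, -0.0041]
tool_rot: [[0.468, 0.883, 0.0], [0.883, -0.468, 0.0], [0.0, 0.0, -1.0]]
force: [0.0, 0.3, 0.4]
grip_width: 0.0364
gripper_force: 0.0
```

{"api": "play_rows", "payload": {"commands": [[36,0,0,0.08,0],[36,0,0,0,0],[36,0,0,0,0]]}}

```text
t: 14.08
tcp_pos: [0.4832, 0.2933, -0.0063]
tool_rot: [[0.469, 0.883, -0.0], [0.883, -0.469, 0.0], [-0.0, -0.0, -1.0]]
force: [0.5, 0.2, 0.9]
grip_width: 0.036
gripper_force: 0.0
```

{"api": "play_rows", "payload": {"commands": [[36,0,0,0.06,0],[36,0,0,0,0],[36,0,0,0,0]]}}

```text
t: 14.45
tcp_pos: [0.4834, 0.2934, -0.0077]
tool_rot: [[0.469, 0.883, 0.0], [0.883, -0.469, 0.0], [0.0, 0.0, -1.0]]
force: [0.4, 0.1, 0.6]
grip_width: 0.036
gripper_force: 0.4
```

{"api": "play_rows", "payload": {"commands": [[36,0,0,0.06,0],[36,0,0,0,0],[36,0,0,0,0]]}}

```text
t: 14.82
tcp_pos: [0.4834, 0.2934, -0.0078]
tool_rot: [[0.468, 0.884, -0.0], [0.884, -0.468, -0.0], [-0.001, -0.0, -1.0]]
force: [-4.0, -2.0, 10.8]
grip_width: 0.0359
gripper_force: 5.6
```

{"api": "play_rows", "payload": {"commands": [[0,0,0,0,0],[0,0,0,0,0],[0,0,0,0,0],[0,0,0,0,0],[0,0,0,0,0]]}}

```text
t: 15.45
tcp_pos: [0.4844, 0.2941, -0.0078]
tool_rot: [[0.469, 0.883, 0.002], [0.883, -0.469, 0.001], [0.002, 0.001, -1.0]]
force: [-1.9, 0.2, 7.4]
grip_width: 0.0136
gripper_force: 34.2
```

The wing is gripped: width 13.6 mm, 34 N, tips resting on the disc, and the cap origin is TCP z + 7.8 mm. Now I'll lift it and carry it to the pot.

{"api": "play_rows", "payload": {"commands": [[0,0,0,-0.2,0],[0,0,0,-0.8,0],[0,0,0,-1,0],[0,0,0,-1,0],[0,0,0,-1,0],[0,0,0,-1,0],[0,0,0,-1,-1],[0,0,0,-0.3,-1],[0,0,0,0,-1],[0,0,0,0,-1],[0,0,0,0,-1],[0,0,0,0,-1]]}}

```text
t: 16.95
tcp_pos: [0.4832, 0.2933, 0.1492]
tool_rot: [[-0.039, 0.999, 0.001], [0.999, 0.039, 0.0], [0.0, 0.001, -1.0]]
force: [-0.3, 0.2, -1.2]
grip_width: 0.0136
gripper_force: 33.7
```

{"api": "play_rows", "payload": {"commands": [[0,0,0,0,-1],[0,0,0,0,-1],[0,0,0,0,-1],[0,0,0,0,-1],[0,0,0,0,-1],[0,0,0,0,-1],[0,0,0,0,-1],[0,0,0,0,-1],[0,0,0,0,-1],[0,0,0,0,-1],[0,0,0,0,-0.5],[0,0,0,0,0]]}}

```text
t: 18.45
tcp_pos: [0.4833, 0.2933, 0.1491]
tool_rot: [[-0.814, 0.58, 0.001], [0.58, 0.814, 0.0], [-0.0, 0.001, -1.0]]
force: [0.6, 0.1, -1.3]
grip_width: 0.0137
gripper_force: 33.7
```

{"api": "play_rows", "payload": {"commands": [[0,-0.82,-0.95,0,0],[0,-0.82,-0.95,0,0],[0,-0.82,-0.95,0,0],[0,-0.82,-0.95,0,0],[0,-0.82,-0.95,0,0],[0,-0.82,-0.95,0,0],[0,-0.82,-0.95,0,0],[0,-0.79,-0.91,0,0],[0,0,0,0,0],[0,0,0,0,0]]}}

```text
t: 19.7
tcp_pos: [0.5066, 0.0453, 0.1484]
tool_rot: [[-0.815, 0.58, 0.0], [0.58, 0.815, 0.0], [0.0, 0.0, -1.0]]
force: [-0.3, -0.3, -1.6]
grip_width: 0.0136
gripper_force: 33.7
```

```bash
python3 - <<'E'
from h import *
s=sense(); R=s["tool_rot"]; print(s["tcp_pos"],np.degrees(np.arctan2(R[1,0],R[0,0])),s["qpos"].round(2),s["force"])
im,d,c,T=grab("wrist"); W=world(d,c,T); np.savez("w4",im=im,d=d,T=T)
for lo,hi in((.145,.158),(.168,.176),(.180,.19)):
    m=(W[...,2]>s["tcp_pos"][2]+.0078-.15+lo)&(W[...,2]<hi+s["tcp_pos"][2]+.0078-.15)&(np.hypot(W[...,0]-.5066,W[...,1]-.0446)<.045); P=W[m]
    if len(P)>5:
        r=cv2.minAreaRect(P[:,:2].astype(np.float32)); print(lo,len(P),P.mean(0),r,cv2.minEnclosingCircle(P[:,:2].astype(np.float32)))
a=cv2.resize(im,(400,300)); im2,_,c2,T2=grab("scene"); p=np.linalg.inv(T2)@np.array([.5066,.0446,.12,1]); u=int(c2["cx"]-c2["fx"]*p[0]/p[2]); v=int(c2["cy"]+c2["fy"]*p[1]/p[2])
b=cv2.resize(im2[v-42:v+42,u-56:u+56],(400,300),interpolation=3)
cv2.imwrite("pics/h.png",(np.hstack([a,b])[...,::-1].astype(float)*1.5).clip(0,255).astype(np.uint8))
E
```

```text
[0.50656358 0.04525303 0.14841058] 144.5447000074302 [-0.13 -0.06  1.94  0.    1.26 -1.09] [-0.3329732  -0.33297099 -1.61325979]
0.145 201 [0.48228545 0.06134437 0.16002556] ((0.4849540889263153, 0.058547571301460266), (0.055801305919885635, 0.015893006697297096), 55.10056686401367) ((0.4914650321006775, 0.053991928696632385), 0.027989506721496582)
0.168 3012 [0.49480611 0.05165664 0.17530225] ((0.5041272640228271, 0.04446623846888542), (0.06429610401391983, 0.061598457396030426), 89.0657958984375) ((0.5051472187042236, 0.04450718313455582), 0.03236905857920647)
0.18 403 [0.49465345 0.05225356 0.19147119] ((0.4931662678718567, 0.05326763913035393), (0.03779813274741173, 0.016778303310275078), 54.21898651123047) ((0.49877166748046875, 0.049227695912122726), 0.018999110907316208)
```

View pics/h.png

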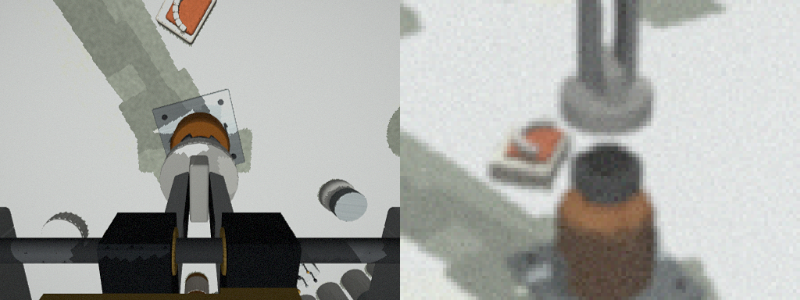

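The wrist view (left) shows the cap held over the pot, with the wing at (200,190). The scene view (right) shows the cap centred above the collar at (605,105), with the seal at (610,155). Now I'll lower it to just above the rim.

{"api": "play_rows", "payload": {"commands": [[0,0,0,0.5,0],[0,0,0,0.6,0],[0,0,0,0.4,0],[0,0,0,0.2,0],[0,0,0,0.06,0],[0,0,0,0,0],[0,0,0,0,0]]}}

```text
t: 20.68
tcp_pos: [0.5071, 0.0446, 0.1047]
tool_rot: [[-0.815, 0.58, 0.001], [0.58, 0.815, -0.0], [-0.001, 0.0, -1.0]]
force: [0.3, 0.4, -0.2]
grip_width: 0.0137
gripper_force: 33.7
```

{"api": "play_rows", "payload": {"commands": [[0,0,0,0.05,0],[0,0,0,0.05,0],[0,0,0,0.05,0],[0,0,0,0,0],[0,0,0,0,0]]}}

```text
t: 21.3
tcp_pos: [0.5067, 0.0447, 0.1004]
tool_rot: [[-0.815, 0.58, -0.0], [0.58, 0.815, 0.0], [0.0, -0.0, -1.0]]
force: [-0.0, 0.8, -0.1]
grip_width: 0.0138
gripper_force: 33.7
```

{"api": "play_rows", "payload": {"commands": [[0,0,0,0.05,0],[0,0,0,0.05,0],[0,0,0,0,0],[0,0,0,0,0]]}}

```text
t: 21.8
tcp_pos: [0.5067, 0.0447, 0.0979]
tool_rot: [[-0.815, 0.58, -0.0], [0.58, 0.815, 0.0], [0.0, -0.0, -1.0]]
force: [-0.6, 0.2, -0.5]
grip_width: 0.0138
gripper_force: 33.7
```

{"api": "play_rows", "payload": {"commands": [[0,0,0,0.05,0],[0,0,0,0.05,0],[0,0,0,0,0],[0,0,0,0,0]]}}

```text
t: 22.3
tcp_pos: [0.5068, 0.0447, 0.0957]
tool_rot: [[-0.815, 0.58, 0.0], [0.58, 0.815, -0.0], [-0.0, 0.0, -1.0]]
force: [-0.7, -0.1, 2.3]
grip_width: 0.0136
gripper_force: 33.9
```

The lugs are in the gaps and the seal's spring force has begun. I'll press gently to about -13 mm.

{"api": "play_rows", "payload": {"commands": [[0,0,0,0.05,0],[0,0,0,0.05,0],[0,0,0,0.05,0],[0,0,0,0.05,0],[0,0,0,0.05,0],[0,0,0,0.04,0],[0,0,0,0,0],[0,0,0,0,0]]}}

```text
t: 23.3
tcp_pos: [0.5069, 0.0447, 0.0893]
tool_rot: [[-0.815, 0.58, -0.0], [0.58, 0.815, -0.0], [-0.0, -0.0, -1.0]]
force: [-3.8, 0.7, 9.5]
grip_width: 0.0142
gripper_force: 34.4
```

{"api": "play_rows", "payload": {"commands": [[0,0,0,0.03,0.5],[0,0,0,0,1],[0,0,0,0,1],[0,0,0,0,1],[0,0,0,0,0]]}}

```text
t: 23.92
tcp_pos: [0.5086, 0.0444, 0.0894]
tool_rot: [[-0.602, 0.798, 0.004], [0.798, 0.602, -0.001], [-0.003, 0.003, -1.0]]
force: [-0.1, -0.3, 9.1]
grip_width: 0.0137
gripper_force: 34.3
```

```bash
python3 -c "
from h import *
s=sense();print(s['force'],s['moment'],s['tcp_pos'])"
```

```text
[-0.08996059 -0.29317098  9.09535395] [-0.04929964  0.09944485 -0.00344191] [0.50857537 0.04435452 0.089391  ]
```

{"api": "play_rows", "payload": {"commands": [[0,0,0,0.02,0.8],[0,0,0,0,0.8],[0,0,0,0,0.8],[0,0,0,0,0.8],[0,0,0,0,0.8],[0,0,0,0,0.8],[0,0,0,0,0]]}}

```text
t: 24.8
tcp_pos: [0.5088, 0.0443, 0.0891]
tool_rot: [[-0.226, 0.974, 0.005], [0.974, 0.226, -0.001], [-0.002, 0.004, -1.0]]
force: [-0.5, -1.4, 8.9]
grip_width: 0.0137
gripper_force: 34.4
```

```bash
python3 -c "
from h import *
s=sense();R=s['tool_rot'];print(s['force'],s['moment'],s['tcp_pos'],np.degrees(np.arctan2(R[1,0],R[0,0])))"
```

```text
[-0.5310627  -1.43431751  8.92285924] [-0.04253447  0.11725351 -0.0172581 ] [0.50879831 0.04428216 0.0890728 ] 103.03865530534944
```

{"api": "play_rows", "payload": {"commands": [[0,0,0,0,0.6],[0,0,0,0,0.6],[0,0,0,0,0.6],[0,0,0,0,0.6],[0,0,0,0,0.4],[0,0,0,0,0]]}}

```text
t: 25.55
tcp_pos: [0.5087, 0.0443, 0.089]
tool_rot: [[0.016, 1.0, 0.004], [1.0, -0.016, -0.001], [-0.001, 0.004, -1.0]]
force: [-0.6, -1.0, 10.7]
grip_width: 0.0138
gripper_force: 34.1
```

```bash
python3 -c "
from h import *
s=sense();R=s['tool_rot'];print(s['force'],s['moment'],s['tcp_pos'],np.degrees(np.arctan2(R[1,0],R[0,0])))"
```

```text
[-0.63978267 -0.96874392 10.7177723 ] [-0.07341365  0.16372811  0.07468383] [0.50871373 0.04429406 0.08903704] 89.05941712158285
```

{"api": "play_rows", "payload": {"commands": [[0,0,0,0,0.4],[0,0,0,0,0.4],[0,0,0,0,0.4],[0,0,0,0,0]]}}

```text
t: 26.05
tcp_pos: [0.5072, 0.0448, 0.0888]
tool_rot: [[0.12, 0.993, 0.001], [0.993, -0.12, -0.0], [-0.0, 0.001, -1.0]]
force: [-5.8, 1.5, 13.8]
grip_width: 0.0136
gripper_force: 34.0
```

```bash
python3 -c "
from h import *
s=sense();R=s['tool_rot'];print(s['force'],s['moment'],s['tcp_pos'],np.degrees(np.arctan2(R[1,0],R[0,0])))"
```

```text
[-5.81624049  1.48505356 13.77826173] [0.26701929 1.0079685  0.41047473] [0.50724237 0.04477146 0.08883889] 83.13020821993965
```

The stop is reached: about 61° turned and 0.4 N m of moment. I'll relax the turn a little, let the cap rise and open the fingers.

{"api": "play_rows", "payload": {"commands": [[0,0,0,-0.05,-0.3],[0,0,0,-0.08,0],[0,0,0,-0.08,0],[0,0,0,0,0],[0,0,0,0,0]]}}

```text
t: 26.68
tcp_pos: [0.5072, 0.0448, 0.0928]
tool_rot: [[0.095, 0.996, 0.001], [0.996, -0.095, 0.0], [0.0, 0.001, -1.0]]
force: [-0.6, 0.8, 5.9]
grip_width: 0.0137
gripper_force: 33.4
```

```bash
python3 -c "
from h import *
s=sense();R=s['tool_rot'];print(s['force'],s['moment'],s['tcp_pos'],np.degrees(np.arctan2(R[1,0],R[0,0])))"
```

```text
[-0.64379554  0.79743165  5.9474998 ] [0.25195209 0.26189961 0.06957443] [0.5072147  0.04483286 0.092839  ] 84.5675569942346
```

{"api": "play_rows", "payload": {"commands": [[36,0,0,0,0],[36,0,0,0,0],[36,0,0,0,0],[36,0,0,0,0],[36,0,0,-0.5,0],[36,0,0,-1,0],[36,0,0,-1,0],[36,0,0,-1,0],[36,0,0,-1,0],[36,0,0,-0.5,0],[36,0,0,0,0],[36,0,0,0,0]]}}

```text
t: 28.18
tcp_pos: [0.5059, 0.0448, 0.2159]
tool_rot: [[0.095, 0.996, -0.002], [0.996, -0.095, 0.0], [0.0, -0.002, -1.0]]
force: [-0.1, -1.2, -0.1]
grip_width: 0.0361
gripper_force: 0.0
```

```bash
python3 - <<'E'
from h import *
s=sense(); print(s["tcp_pos"],s["force"],s["grip_width"])
im,d,c,T=grab("wrist"); W=world(d,c,T)
m=(np.hypot(W[...,0]-.5066,W[...,1]-.0446)<.04)
for lo,hi in((.114,.128),(.140,.155)):
    k=m&(W[...,2]>lo)&(W[...,2]<hi); P=W[k]; A=np.c_[P[:,:2]-P[:,:2].mean(0),np.ones(len(P))]; f=np.linalg.lstsq(A,P[:,2],rcond=None)[0]
    print(lo,len(P),"z",np.median(P[:,2]),"slope",f[:2],cv2.minEnclosingCircle(P[:,:2].astype(np.float32)),cv2.minAreaRect(P[:,:2].astype(np.float32)))
cv2.imwrite("pics/i.png",im[...,::-1])
E
```

```text
[0.50587328 0.04481297 0.21586422] [-0.05769654 -1.16354383 -0.05360045] 0.03606800214037577
0.114 2357 z 0.12096836025216157 slope [-0.00042087 -0.00784814] ((0.5062650442123413, 0.044161830097436905), 0.03275727480649948) ((0.5064234733581543, 0.04453842341899872), (0.06435886025428772, 0.06441648304462433), 31.331552505493164)
0.14 684 z 0.14530532847282016 slope [-0.01561285 -0.00945461] ((0.5064851641654968, 0.0444534532725811), 0.023091629147529602) ((0.5064213275909424, 0.0446828156709671), (0.04506668448448181, 0.013911093585193157), 85.6915054321289)
```

View pics/i.png

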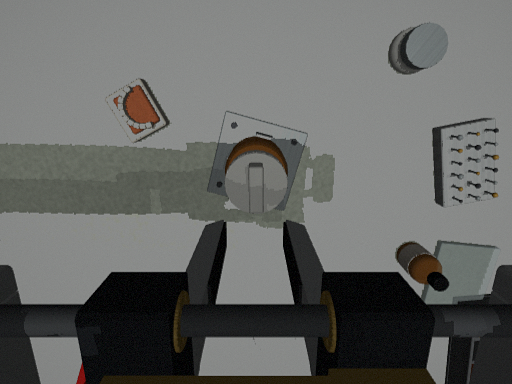

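The cap sits level on the pot at (256,180). Its disc top is at 121 mm, so its origin is 8 mm below the mouth plane. It is centred, the wing is at 85.7° (about 59° turned), and nothing touches it, so it is locked.

```bash
python3 -c "
from h import *
print(sign_off())"
```

```text
the job is handed in; nothing more can be done
None
```

The winged cap is on the amber pot and measured as locked: 8 mm below the mouth plane, centred, level, and turned about 59° clockwise. I let go of it and handed the job in at about 28 s; no verdict came back.

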